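# Zero a thickness comparator on its master and load the spacer

## Robot

A 7-joint arm with a two-finger parallel gripper is mounted at the origin on the work surface. World frame = base frame: x ahead of the robot, y to its left, z up, the work surface at z = 0. Lengths are in m, angles in rad, forces in N, time in s.
With the tool pointing down it reaches from about 0.425 to 0.95 m from the base axis. Payload 4.7 kg.
Tool frame: the origin (TCP) lies on the centre line of the jaws, within the pads' length; the fingertips stand robot.nose_length ahead of it and the grasp point (between the pads) lies 8 mm behind it (robot.nose_length is the distance from the TCP to the fingertips, in m); z points along the fingers, x is the direction in which the jaws open and shut, and the axes are right-handed (so a half turn about z gives the same grasp; the last joint's range is limited). The gripper opens to 85 mm and grips with 20 to 120 N. Pads are 22 mm wide; open, the fingers measure 114 mm over their backs; the gripper's body (76 mm by 85 mm) begins 54 mm behind the grasp point. The pads swing forward as they close: fully open they stand 13 mm farther back than shut.
Start: joints at [1.255, 0.469, -0.049, 1.532, 0.024, 1.141, -0.082], TCP at [0.191, -0.647, 0.242] pointing down, gripper open.
Joint ranges: [-2.59, 2.59], [-0.33, 1.99], [-1.39, 1.29], [0.1, 2.45], [-1.04, 4.18], [0.21, 1.99], [-2.66, 2.66]. Speed limits (rad/s): [2.57, 2.57, 3.14, 3.14, 3.14, 3.14, 3.14].

## Interface

Orientations are given as [roll, pitch, yaw] about the fixed x, y, z axes, in that order (R = Rz(yaw) Ry(pitch) Rx(roll)).
In Python, from plant import robot gives the robot as it stands. Calls block until the motion is done:
- robot.goto(position, orientation): joint-space move of the TCP to a pose.
- robot.move_straight(position, vel=0.15, attitude=None, contact_N=None): straight line of the TCP; attitude=None keeps the orientation; vel is the mean speed in m/s. With contact_N (N) it stops when the force on the tool has changed by that much, and returns True; else False.
- robot.move_joints(angles): joint-space move.
- robot.grip(opening, strength=None): opening from 0.0 (shut) to 1.0 (fully open); strength is the grip in N (None keeps the last); returns when the fingers have stopped.
- robot.sleep(seconds).
- robot.inverse_kinematics(position, orientation): joint angles nearest the present ones, or None.
- robot.sense(): the state.
- robot.grab_frame(name): name is "side" or "top" or "wrist"; returns a dict with "image" (400x640x3 uint8, red, green, blue), "range_z" (400x640 float32, m along the optical axis (not along the pixel's ray), 0 where there is no reading), "fx", "fy", "cx", "cy" (pixels), "dist_coeffs" ([k1, k2, p1, p2, k3] as OpenCV has them; the pictures are not rectified), "R" (3x3) and "t" (3): a world point X has camera coordinates R X + t. Camera axes: x right, y down, z forward; pixel columns grow to the right and rows downward; lengths in m; the calibration is good to about 2 mm. A picture is of the moment at which its call begins.
A pose or a line that the arm cannot do raises robot.IKError and nothing moves.
- robot.close_job(): hands the job in, once; it reports no verdict.
The state is a dict: "t": time; "joint_pos": joint angles; "joint_velocities": joint speeds; "effort": joint torques, N m; "tcp_pos": TCP position; "tcp_rot": TCP orientation; "wrist_force": force on the tool from outside, world axes, zero at the start; "torque": the same for the moment, N m; "opening": opening from 0.0 (shut) to 1.0 (fully open).
Only numpy, scipy, OpenCV 4.12 (cv2) and the standard library are available. Lean on these libraries where they do the work, as an engineer would, in place of code of your own. Each camera call takes 0.05 s, during which the arm holds its last target. There are 200 camera calls.

## Task

Zero the bench comparator on the master block (round knob), which stands on the bed in front of the sprung plunger: slide it along the bed past the plunger and press it gently but firmly against the end stop, then turn the dial until its black line meets the needle. Then take the master out and set it down gently, upright, on the cork pad, and slide the spacer (flat fin on top) along the bed past the plunger the same way, pressed gently but firmly against the end stop, and leave it there lying flush along the fence, with the zero setting kept. Never push hard on the stop, and leave the jar and phone alone.

Things in the scene. Friction and masses are not known exactly. Their poses are not given: they have to be found in the camera images.
- gauge: Fixed grey bed of the comparator, 200 x 100 x 12 mm; the blocks slide on its top, smooth ground steel (friction about 0.15). Origin on the table, below where the plunger's line crosses the bed; the bed spans x = -112 to +88 mm. Its x axis is the sliding direction, from the open end to the end stop; z up. Nothing on the bed or housing but the dial's bar stands above 40 mm.
- fence_face (a point): Point on the inner face of the steel fence, 23 mm above the table, at bed x = 0, y = +20 mm. The face runs along the bed's x from -107 to +58 mm, 20 mm high above the bed, and faces the bed's -y. A block home lies flush along it.
- stop_line (a point): Point on the bed's middle line at x = +22 mm, 23 mm above the table: the nearest place the end stop's pad face can have. The stop (38 mm high over the table, pad 16 x 12 mm, facing -x) is set anew each time, its pad face 0 to 22 mm beyond this point along the bed's x; that is not measured: feel for it. 3 N on it for 0.2 s is firm; over 20 N is too hard.
- master: Loose steel master, 0.42 kg: block 64 (x) x 40 (y, thickness) x 22 mm high, its four upright corners tapered by 8 mm over the last 16 mm of length, so either end enters past the plunger. Upright round knob, 18 mm diameter, on its middle, 22 to 56 mm above its underside. Origin: centre of underside. Starts on the bed before the plunger, about 2 to 5 mm off the fence.
- part: Loose steel spacer to check, 0.25 to 0.47 kg: same shape as the master but 42 mm thick (y), and instead of the knob an upright flat fin, 36 (x) x 10 mm (y), on its middle, 22 to 56 mm above its underside. Origin: centre of underside. Starts on the table. Both ways round are equal.
- pad: Fixed flat cork pad, 110 x 110 x 4 mm, on the table; origin at the centre of its underside. The master goes on its middle (centres within 40 mm).
- dial_grip (a point): Middle of the dial's black grip bar, on the dial's upright axis, 50 mm above the table. The bar stands on an aluminium disc (34 mm radius, top 34 mm above the table) over a round housing (62 mm radius) beside the bed, on its -y side. Bar 42 mm long x 10 mm thick, 34 to 62 mm above the table; its length runs along this point's x axis, which turns with the dial.
- dial_mark (a point): Outer end of the dial's black zero line, on the disc's rim, 34 mm from the axis, 34 mm above the table; turns with the dial. The line lies along the bar, on one side only.
- needle_tip (a point): Point near the tip of the black needle, 50 mm from the dial's axis, 27 mm above the table. The needle comes out from under the disc over a white face and follows the plunger.
- dial (a joint): Angle of the dial (rad), growing clockwise seen from above, -0.8 to 1.8; 0 when its line points along the bed's -x. Held by friction (0.04 N m), stays where left. Zeroed when equal to the needle's angle.
- needle (a joint): Angle of the needle (rad), same sense and zero as the dial; 200 rad per metre of plunger travel: about 0.4 to 0.8 with the master home, about 0.4 more with the spacer.
- plunger (a joint): Travel of the sprung plunger (m), 0 free, growing as pushed back to the bed's -y; 2 to 4 mm with the master home, 4 to 6 mm with the spacer, 14 mm at most. Smooth round nose, 7 mm radius, 23 mm above the table, at bed x = 0; free, its tip is at bed y = -17 mm (+-1). Presses with 3 N free, 0.3 N more per mm.
- jar: Bystander: paint jar, 60 mm diameter, 85 mm high; origin at its underside.
- phone: Bystander: black phone lying flat, 150 x 72 x 9 mm.
There are look-alikes about, which are no part of the job. What is shaped like the part but green or pink is not meant. What is shaped like the pad but grey is not meant.

How it is judged:
By the outcome, as a careful person would: the job done as asked, in the order asked, and still so for the second after the job is handed in, with the robot touching nothing.
It also fails if it takes over 72 s, if anything falls off the work surface, if the arm or the gripper's body presses on something with over 40 N, if the wrist force passes 120 N, or if a joint passes its speed limit or range.

## Working session

There is one attempt and no reset: what is moved stays moved. The work goes in short steps, each a Python script; the robot and the scene stay as the last script left them, time stands still between calls to the robot, and variables do not carry over. Pictures are saved under pics/ and viewed, about 8 in all and at most 12, crops included, and the job is handed in when it is done.

```bash
ls; mkdir -p pics; python3 - <<'E'
from plant import robot
import cv2,numpy as np
s=robot.sense();print(s['t'],s['tcp_pos'],s['tcp_rot'],s['wrist_force'],robot.nose_length)
for n in ['top','side']:
    f=robot.grab_frame(n);cv2.imwrite(f'pics/{n}0.png',f['image'][...,::-1]);np.savez(f'pics/{n}0.npz',**f)
    print(n,f['fx'],f['cx'],f['cy'],f['dist_coeffs'],-f['R'].T@f['t'],f['R'].round(2).tolist())
E
```

```text
pics
0.0 [ 0.19078609 -0.64688326  0.2412493 ] [ 3.14149801e+00  1.98719434e-03 -1.28399828e+00] [-0.5165391  -0.37311907 -0.16263904] 0.011
top 390.05818281393954 317.3474961391875 199.49991821953518 [-0.06816985  0.          0.          0.          0.        ] [0.3255968  0.04512134 1.01789615] [[0.01, -1.0, -0.01], [-0.99, -0.01, -0.16], [0.16, 0.01, -0.99]]
side 495.5602038265975 312.8030124055499 192.81713408142855 [0.01646946 0.         0.         0.         0.        ] [-0.03626454  0.74580444  1.00323081] [[-0.79, -0.61, 0.01], [-0.46, 0.58, -0.67], [0.4, -0.54, -0.74]]
```

View pics/top0.png

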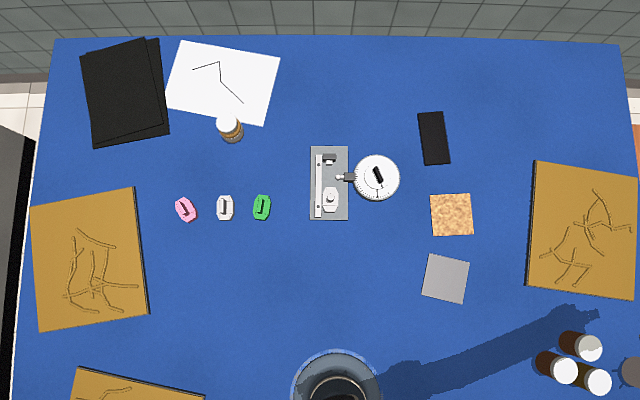

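View pics/side0.png

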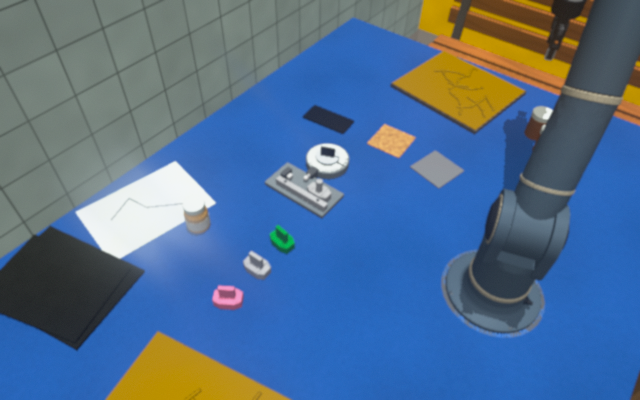

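The top view shows the gauge at cols 310-348, rows 146-220, with the fence on the left, the stop at the top and the master at about (331,197). The dial is at (377,177), the white spacer at (225,207) between the pink and green look-alikes, and the cork at (452,214). The jar is at (230,130) and the phone at (434,138). The side view agrees. Next I'll get rough positions and take close wrist views.

```bash
cat > h.py <<'E'
from plant import robot
import cv2,numpy as np
def grab(n,name=None):
    f=robot.grab_frame(n)
    f['K']=np.array([[f['fx'],0,f['cx']],[0,f['fy'],f['cy']],[0,0,1.]])
    if name: cv2.imwrite(f'pics/{name}.png',f['image'][...,::-1]); np.savez(f'pics/{name}.npz',**f)
    return f
def load(name):
    return dict(np.load(f'pics/{name}.npz'))
def pt(f,uv,z):
    uv=np.array(uv,float).reshape(-1,1,2)
    K=np.array([[f['fx'],0,f['cx']],[0,f['fy'],f['cy']],[0,0,1.]])
    n=cv2.undistortPoints(uv,K,np.array(f['dist_coeffs'],float))[:,0]
    d=np.c_[n,np.ones(len(n))]@f['R']; c=-f['R'].T@f['t']
    return c+d*((z-c[2])/d[:,2])[:,None]
def proj(f,X):
    K=np.array([[f['fx'],0,f['cx']],[0,f['fy'],f['cy']],[0,0,1.]])
    return cv2.projectPoints(np.array(X,float).reshape(-1,3),cv2.Rodrigues(f['R'])[0],f['t'],K,np.array(f['dist_coeffs'],float))[0][:,0]
def down(yaw): return [np.pi,0,yaw]
def st(m=''):
    s=robot.sense(); print(m,'t%.1f'%s['t'],s['tcp_pos'].round(4) if hasattr(s['tcp_pos'],'round') else np.round(s['tcp_pos'],4),'rot',np.round(s['tcp_rot'],3),'F',np.round(s['wrist_force'],1),'op %.3f'%s['opening']); return s
E
python3 - <<'E'
from h import *
f=load('top0')
for n,uv,z in [('bed corners',[(310,146),(348,146),(348,220),(310,220)],.012),('knob',[(331,193)],.068),('dial',[(377,175)],.062),('spacer',[(225,207)],.04),('cork',[(431,194),(470,193),(474,235),(433,236)],.004),('jar',[(230,123)],.085),('phone',[(434,138)],.009)]:
    print(n,pt(f,uv,z)[:,:2].round(3).tolist())
for p,y in [((.52,-.05,.35),0),((.52,-.05,.35),np.pi/2),((.52,-.05,.35),-np.pi/2),((.52,-.05,.35),np.pi)]:
    q=robot.inverse_kinematics(p,down(y)); print(y,None if q is None else np.round(q,2))
E
```

```text
bed corners [[0.638, 0.074], [0.639, -0.028], [0.44, -0.027], [0.439, 0.071]]
knob [[0.5, 0.019]]
dial [[0.549, -0.097]]
spacer [[0.467, 0.288]]
cork [[0.512, -0.248], [0.516, -0.354], [0.404, -0.358], [0.401, -0.25]]
jar [[0.675, 0.275]]
phone [[0.666, -0.261]]
0 [ 0.64  0.2  -0.73  1.71  0.14  1.28 -0.12]
1.5707963267948966 [ 0.82  0.26 -0.96  1.7   0.22  1.3   1.38]
-1.5707963267948966 [ 0.52  0.18 -0.58  1.72  0.1   1.27 -1.66]
3.141592653589793 None
```

```bash
python3 - <<'E'
from h import *
robot.goto([.50,-.03,.33],down(-np.pi/2)); st()
f=grab('wrist','w1'); print((-f['R'].T@f['t']).round(3),f['R'].round(2).tolist(),f['fx'])
E
```

```text
t2.6 [ 0.5001 -0.031   0.3298] rot [ 3.141 -0.    -1.573] F [-0.4 -0.3  0.1] op 1.000
[ 0.581 -0.031  0.46 ] [[-0.0, -1.0, 0.0], [-0.95, 0.0, 0.31], [-0.31, 0.0, -0.95]] 333.43740002302076
```

View pics/w1.png

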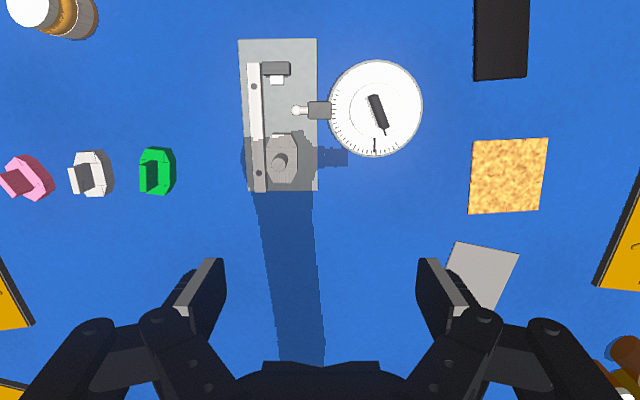

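The wrist view shows the gauge (238-318, 38-191), knob (278,160), dial bar (377,111) with its line ending near (384,134), needle near (374,145), spacer (90,172) and cork (509,176).

```bash
python3 - <<'E'
from h import *
im=cv2.imread('pics/w1.png')
a=cv2.resize(im[30:200,230:430],None,fx=3.5,fy=3.5,interpolation=cv2.INTER_CUBIC)
cv2.imwrite('pics/c1.png',a)
f=load('w1')
hsv=cv2.cvtColor(im,cv2.COLOR_BGR2HSV)
# non-blue blob for spacer, cork
nb=((hsv[...,1]<90)|(hsv[...,0]<90)|(hsv[...,0]>125)).astype(np.uint8)
n,l,s,c=cv2.connectedComponentsWithStats(nb)
for i in range(1,n):
    if s[i,4]>500: print(i,s[i].tolist(),c[i].round(1).tolist())
for nm,uv,z in [('spacer',(92,170),.03),('cork',(509,176),.004)]: print(nm,pt(f,uv,z).round(3))
# bright white spacer pixels
w=((hsv[...,1]<40)&(hsv[...,2]>120)).astype(np.uint8);w[:, :60]=0;w[:,125:]=0;w[:140]=0;w[205:]=0
print(cv2.boundingRect(w))
E
```

```text
1 [6, 0, 92, 40, 2838] [55.9, 16.2]
2 [474, 0, 56, 81, 4282] [500.6, 38.7]
3 [238, 38, 185, 155, 19072] [316.8, 110.9]
4 [467, 137, 82, 78, 5387] [506.4, 174.9]
5 [139, 146, 37, 50, 1576] [156.8, 170.7]
6 [67, 149, 48, 48, 1774] [91.4, 173.5]
7 [0, 154, 56, 48, 1813] [26.5, 178.4]
8 [592, 171, 48, 121, 2978] [623.1, 249.3]
9 [0, 241, 640, 159, 33120] [373.0, 353.7]
10 [0, 258, 36, 73, 1385] [11.8, 303.8]
spacer [[0.479 0.281 0.03 ]]
cork [[ 0.462 -0.303  0.004]]
(67, 151, 40, 46)
```

View pics/c1.png

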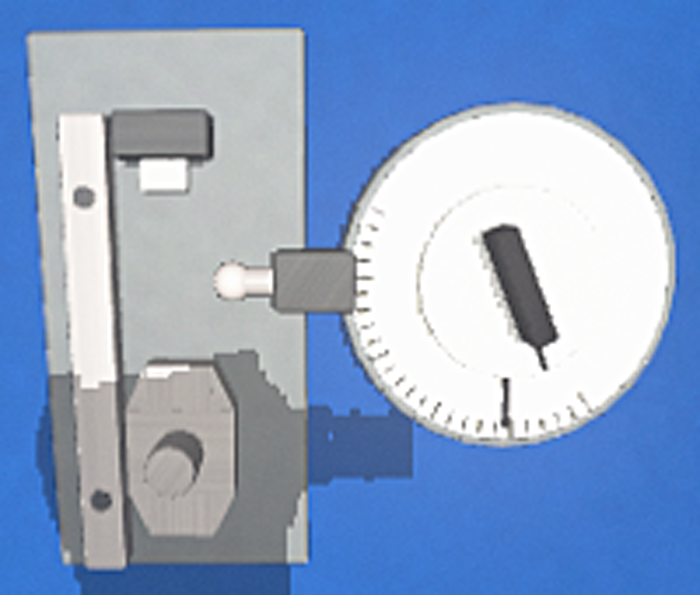

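```bash
python3 - <<'E'
from h import *
f=load('w1')
def P(n,xy,z):
    uv=np.array(xy,float).reshape(-1,2)/3.5+[230,30]-.36
    p=pt(f,uv,z)[:,:2]; print(n,p.round(4).tolist()); return p
P('bed TL TR BR BL',[(28,31),(303,29),(308,562),(65,562)],.012)
P('fence inner',[(106,115),(128,568)],.032)
P('stop pad',[(140,192),(187,192)],.017)
P('nose tip',[(214,281)],.023)
P('knob top',[(170,474)],.068)
P('master top corners L R',[(128,410),(237,412),(128,487),(237,490)],.034)
P('bar ends/centre',[(503,228),(536,343),(519,285)],.062)
P('disc',[(512,290)],.034)
P('housing',[(343,273),(674,273),(510,103),(510,445)],.025)
P('mark',[(546,369)],.034)
P('needle',[(505,380),(508,428)],.027)
g=load('top0'); print(proj(g,[[.5,.02,.068]]))
# spacer mask: fin (dark?) 
im=cv2.imread('pics/w1.png'); c=cv2.resize(im[140:205,60:180],None,fx=6,fy=6,interpolation=cv2.INTER_CUBIC); cv2.imwrite('pics/c2.png',c)
E
```

```text
bed TL TR BR BL [[0.6417, 0.0719], [0.6414, -0.0261], [0.4436, -0.027], [0.4438, 0.0709]]
fence inner [[0.6114, 0.0419], [0.4475, 0.0422]]
stop pad [[0.5858, 0.0334], [0.5857, 0.0163]]
nose tip [[0.5544, 0.0068]]
knob top [[0.4925, 0.0198]]
master top corners L R [[0.5089, 0.0387], [0.508, -0.0014], [0.4799, 0.0402], [0.4786, -0.0007]]
bar ends/centre [[0.5737, -0.0921], [0.5362, -0.1049], [0.5554, -0.0982]]
disc [[0.5518, -0.1005]]
housing [[0.5572, -0.0403], [0.5576, -0.1611], [0.6156, -0.0986], [0.4938, -0.1038]]
mark [[0.5237, -0.1142]]
needle [[0.5186, -0.1005], [0.5006, -0.1024]]
[[330.56155627 193.15724231]]
```

View pics/c2.png

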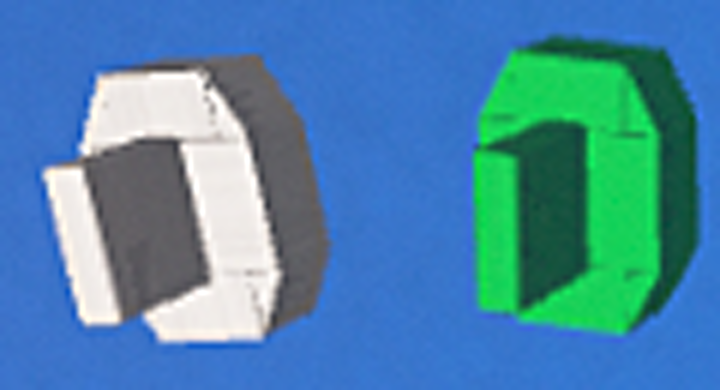

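The spacer crop shows its fin top at roughly crop (82,245), tilted slightly from the bed's x. The gauge measurements are consistent: the bed is 198 x 98 mm at yaw about 0, the origin is about (0.5557, 0.022), and the stop is about bed x +30. Now the master.

```bash
python3 - <<'E'
from h import *
Y=-np.pi/2
robot.goto([.4925,.021,.12],down(Y))
robot.move_straight([.4925,.021,.0535],vel=.1); st('down')
robot.grip(0.1,30); st('grip')
c=robot.move_straight([.4925,.027,.0535],vel=.01,contact_N=4); s=st(f'fence {c}')
y=s['tcp_pos'][1]
c=robot.move_straight([.535,y,.0535],vel=.04,contact_N=9); s=st(f'in {c}')
E
```

```text
down t4.3 [0.493  0.0212 0.054 ] rot [-3.141  0.    -1.571] F [ 0.6 -0.5  0. ] op 1.001
grip t4.9 [0.4926 0.0209 0.0537] rot [-3.141 -0.    -1.571] F [-1.1  0.5  2.6] op 0.196
fence True t5.3 [0.4928 0.023  0.0537] rot [-3.141e+00 -2.000e-03 -1.571e+00] F [ 1.1 -0.8  3.1] op 0.202
in True t6.2 [0.5299 0.0232 0.0537] rot [ 3.138e+00 -3.000e-03 -1.572e+00] F [ 0.3 -0.8  4.3] op 0.197
```

```bash
python3 - <<'E'
from h import *
y=.0225
for k in range(4):
    c=robot.move_straight([.575,y,.0535],vel=.015,contact_N=9); s=st(f'in {c}')
    robot.sleep(.3); st('hold')
    if s['tcp_pos'][0]>.545 and c: break
f=grab('wrist','w2')
E
```

```text
in True t6.9 [0.5299 0.0232 0.0537] rot [ 3.133 -0.004 -1.571] F [-1.   0.2  3.9] op 0.199
hold t7.2 [0.53   0.0232 0.0537] rot [ 3.133 -0.004 -1.571] F [-1.1 -0.5  3.8] op 0.202
in True t7.9 [0.5305 0.0233 0.0537] rot [ 3.129 -0.005 -1.571] F [-0.5 -0.7  2.9] op 0.195
hold t8.2 [0.5305 0.0232 0.0537] rot [ 3.129 -0.005 -1.57 ] F [-0.2 -0.2  2.8] op 0.199
in True t8.9 [0.5306 0.0233 0.0538] rot [ 3.124 -0.006 -1.57 ] F [-2.2 -0.4  5. ] op 0.198
hold t9.2 [0.5306 0.0233 0.0538] rot [ 3.124 -0.006 -1.57 ] F [-1.9  0.1  4.6] op 0.199
in True t9.8 [0.5309 0.0233 0.0539] rot [ 3.12  -0.007 -1.57 ] F [-0.5  0.2  5.2] op 0.200
hold t10.1 [0.5308 0.0233 0.0539] rot [ 3.12  -0.007 -1.57 ] F [ 0.4 -0.4  4.5] op 0.194
```

View pics/w2.png

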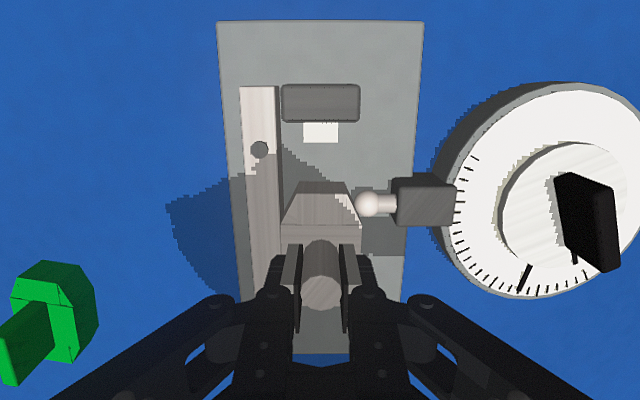

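The image shows the block flush along the fence with the nose on its tapered front right corner (358,215). The early stops look like plunger-entry force. I'll advance in small steps while reading the force, since the stop is still about 20 mm off.

```bash
python3 - <<'E'
from h import *
Y=-np.pi/2
for x in [.532,.534,.536,.538,.540]:
    robot.move_straight([x,.0222,.0545],vel=.03,attitude=down(Y)); s=st(f'{x}')
    if np.linalg.norm(s['wrist_force'])>18: break
E
```

```text
0.532 t10.4 [0.5304 0.0228 0.0538] rot [ 3.138e+00  1.000e-03 -1.571e+00] F [-3.2  2.3 -0.8] op 0.201
0.534 t10.7 [0.5328 0.0229 0.0539] rot [ 3.139e+00  1.000e-03 -1.570e+00] F [-3.4  4.1 -1.3] op 0.196
0.536 t10.9 [0.5361 0.0228 0.0541] rot [-3.141e+00  1.000e-03 -1.570e+00] F [-1.3  4.7 -4.3] op 0.197
0.538 t11.2 [0.5385 0.0226 0.0544] rot [-3.141e+00  1.000e-03 -1.571e+00] F [-0.5  3.6 -3.9] op 0.195
0.54 t11.4 [0.5409 0.0224 0.0547] rot [-3.140e+00  1.000e-03 -1.571e+00] F [ 1.3  5.  -5.4] op 0.200
```

```bash
python3 - <<'E'
from h import *
Y=-np.pi/2
robot.move_straight([.548,.0222,.0538],vel=.04,attitude=down(Y)); st()
c=robot.move_straight([.570,.0222,.0538],vel=.012,attitude=down(Y),contact_N=7); st(f'stop {c}')
robot.sleep(.4); st('hold')
E
```

```text
t11.8 [0.549  0.0223 0.054 ] rot [-3.14   0.    -1.571] F [ 0.2  4.3 -4. ] op 0.198
stop True t12.6 [0.5543 0.023  0.0537] rot [ 3.139e+00  1.000e-03 -1.571e+00] F [ 0.5 -0.8  4. ] op 0.198
hold t13.0 [0.5544 0.0231 0.0536] rot [ 3.14e+00  1.00e-03 -1.57e+00] F [-1.2 -1.6  5.5] op 0.197
```

```bash
python3 - <<'E'
from h import *
Y=-np.pi/2
x=.5545
for i in range(16):
    robot.move_straight([x,.0222,.0541],vel=.02,attitude=down(Y)); s=st(f'{x:.4f}')
    if s['wrist_force'][0]<-7: break
    x+=.0007
robot.sleep(.4); st('hold')
E
```

```text
0.5545 t13.3 [0.5543 0.0227 0.0537] rot [ 3.141e+00  1.000e-03 -1.570e+00] F [ 1.1  4.8 -3.2] op 0.197
0.5552 t13.6 [0.5545 0.0226 0.0538] rot [ 3.14  0.   -1.57] F [-2.3  5.1 -3.1] op 0.196
0.5559 t13.8 [0.5546 0.0226 0.0538] rot [ 3.139 -0.    -1.57 ] F [-3.6  4.7 -0.3] op 0.200
0.5566 t14.1 [0.5546 0.0226 0.0538] rot [ 3.138 -0.    -1.57 ] F [-4.6  4.5  1.2] op 0.198
0.5573 t14.3 [0.5547 0.0226 0.0538] rot [ 3.136e+00 -1.000e-03 -1.570e+00] F [-6.6  3.7  2.4] op 0.196
0.5580 t14.6 [0.5548 0.0226 0.0538] rot [ 3.135e+00 -1.000e-03 -1.570e+00] F [-7.8  4.2  4.6] op 0.200
hold t15.0 [0.5548 0.0226 0.0538] rot [ 3.135e+00 -1.000e-03 -1.570e+00] F [-8.5  5.   5.3] op 0.197
```

```bash
python3 - <<'E'
from h import *
Y=-np.pi/2
robot.move_straight([.5575,.0236,.0541],vel=.02,attitude=down(Y)); robot.sleep(.3); st('press')
robot.grip(.6,30); st('open')
robot.move_straight([.5548,.023,.11],vel=.2,attitude=down(Y))
robot.goto([.49,-.09,.20],down(Y)); st()
f=grab('wrist','w3'); im=f['image'][...,::-1]
u=proj(f,[[.556,-.1,.034]])[0]; print(u)
cv2.imwrite('pics/w3z.png',cv2.resize(im[max(0,int(u[1])-130):int(u[1])+130,max(0,int(u[0])-190):int(u[0])+130],None,fx=2.4,fy=2.4,interpolation=cv2.INTER_CUBIC)); print(max(0,int(u[1])-130),max(0,int(u[0])-190))
E
```

```text
press t15.5 [0.5547 0.023  0.0538] rot [ 3.136e+00 -2.000e-03 -1.571e+00] F [-7.8  3.   2.9] op 0.195
open t16.0 [0.558  0.023  0.0543] rot [-3.141e+00 -1.000e-03 -1.571e+00] F [-0.6  0.3 -0.2] op 0.599
 t17.1 [ 0.4898 -0.0893  0.1991] rot [ 3.141e+00  1.000e-03 -1.571e+00] F [-0.6  0.5 -1.5] op 0.603
[333.1560515  105.79651341]
0 143
```

View pics/w3z.png

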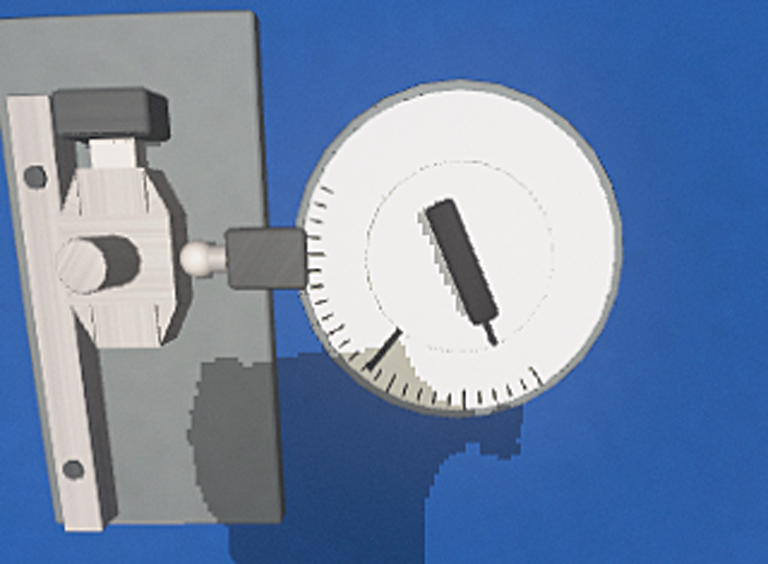

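The master sits against the stop pad and flush with the fence. The dial line ends at crop (493,343), the needle runs (400,331)-(368,369), and the disc centre is (459,256). I'll measure both angles on a rectified polar image.

```bash
cat >> h.py <<'E'
def polar(f,c,z,r0,r1,lo=-1.2,hi=2.0,thr=100,n=1600):
    th=np.linspace(lo,hi,n); r=np.arange(r0,r1,.0003)
    T,Rr=np.meshgrid(th,r); X=np.stack([c[0]-Rr*np.cos(T),c[1]+Rr*np.sin(T),0*T+z],-1)
    uv=proj(f,X).reshape(*T.shape,2).astype(np.float32)
    g=cv2.cvtColor(cv2.remap(f['image'],uv[...,0],uv[...,1],cv2.INTER_LINEAR),cv2.COLOR_RGB2GRAY)
    col=g.astype(float).mean(0); k=col.argmin(); w=np.clip(np.median(col)-col,0,None)-.3*(np.median(col)-col[k]); w=np.clip(w,0,None); w[np.abs(th-th[k])>.12]=0
    return (w*th).sum()/w.sum(), col[k], np.median(col)
E
python3 - <<'E'
from h import *
f=load('w3')
c=pt(f,np.array([459,256])/2.4+[142.8,-.2],.034)[0,:2]
ch=pt(f,np.array([460.5,247.5])/2.4+[142.8,-.2],.025)[0,:2]
print(c,ch)
b=pt(f,np.array([[440,206],[481,318]])/2.4+[142.8,-.2],.062)[:,:2]; print('bar',b,b.mean(0),np.arctan2(b[1,1]-b[0,1],-(b[1,0]-b[0,0])))
for cc in (c,ch,(c+ch)/2):
    print('dial',polar(f,cc,.034,.028,.033),'needle',polar(f,cc,.027,.038,.049))
Y=-np.pi/2
for y in (Y-.4,Y-.4+np.pi,Y-1.4,Y+1.4,Y+.4):
  q=robot.inverse_kinematics([.556,-.1,.06],down(y));print(round(y,2),None if q is None else q.round(2))
E
```

```text
[ 0.55543808 -0.10077585] [ 0.55803479 -0.10164462]
bar [[ 0.57248809 -0.09344338]
 [ 0.53683803 -0.10722038]] [ 0.55466306 -0.10033188] -0.36877190200826776
dial (np.float64(-0.396402265426816), np.float64(56.88235294117647), np.float64(237.88235294117646)) needle (np.float64(0.6758742799386233), np.float64(50.729729729729726), np.float64(237.40540540540542))
dial (np.float64(-0.33829516528873027), np.float64(59.588235294117645), np.float64(237.8235294117647)) needle (np.float64(0.6532226122636475), np.float64(53.37837837837838), np.float64(237.40540540540542))
dial (np.float64(-0.36724019413012254), np.float64(57.76470588235294), np.float64(237.8235294117647)) needle (np.float64(0.6645185889947581), np.float64(51.729729729729726), np.float64(237.45945945945945))
-1.97 [ 0.47  0.57 -0.48  1.93  0.38  0.73 -2.21]
1.17 [ 0.85  0.79 -1.06  1.91  0.85  0.97  0.55]
-2.97 [-0.15  0.53  0.33  1.97 -0.27  0.68 -2.62]
-0.17 [ 0.68  0.65 -0.78  1.92  0.62  0.83 -0.61]
-1.17 [ 0.56  0.6  -0.61  1.93  0.48  0.77 -1.49]
```

```bash
python3 - <<'E'
from h import *
c=[.5555,-.1004]; h=np.pi/2
p=-h+.38; e=-h-.67
for z,a in ((.11,p),(.052,p),(.052,e)): print(robot.inverse_kinematics([*c,z],down(a)).round(2))
robot.goto([*c,.11],down(p)); robot.grip(.6)
robot.move_straight([*c,.052],vel=.1,contact_N=12); st('down')
robot.grip(0,25); s=st('grip')
q=s['tcp_pos']
for a in np.linspace(p,e,8)[1:]:
    robot.move_straight([*c,.052],vel=.1,attitude=down(a)); s=st()
    if np.linalg.norm(s['wrist_force'])>25: break
E
```

```text
[ 0.59  0.53 -0.64  1.9   0.41  0.85 -1.45]
[ 0.55  0.61 -0.6   1.93  0.49  0.75 -1.52]
[ 0.43  0.57 -0.43  1.94  0.35  0.71 -2.45]
down t18.6 [ 0.5559 -0.1002  0.0522] rot [-3.141 -0.    -1.191] F [-0.6  1.  -0.2] op 0.606
grip t19.0 [ 0.5558 -0.1     0.0526] rot [-3.141 -0.    -1.191] F [-1.5  1.7  3.5] op 0.109
 t19.3 [ 0.5559 -0.1003  0.0526] rot [-3.141e+00 -1.000e-03 -1.338e+00] F [-1.3  1.   7.2] op 0.108
 t19.6 [ 0.556  -0.1007  0.0526] rot [-3.141e+00 -1.000e-03 -1.487e+00] F [-0.8  0.3  5.6] op 0.108
 t19.9 [ 0.556  -0.1011  0.0526] rot [-3.141e+00 -1.000e-03 -1.637e+00] F [-0.9 -0.2  6.9] op 0.110
 t20.2 [ 0.5559 -0.1015  0.0526] rot [-3.141e+00 -2.000e-03 -1.787e+00] F [-0.6 -1.5  7.1] op 0.109
 t20.5 [ 0.5558 -0.1019  0.0526] rot [-3.140e+00 -2.000e-03 -1.938e+00] F [-1.7 -1.8  8. ] op 0.115
 t20.8 [ 0.5556 -0.1022  0.0526] rot [-3.140e+00 -2.000e-03 -2.088e+00] F [-1.5 -2.7  7. ] op 0.108
 t21.1 [ 0.5554 -0.1025  0.0526] rot [-3.140e+00 -3.000e-03 -2.238e+00] F [-2.6 -2.3  7. ] op 0.105
```

```bash
python3 - <<'E'
from h import *
Y=-np.pi/2
robot.grip(.5); robot.move_straight([.5555,-.1012,.11],vel=.2)
robot.goto([.49,-.09,.20],down(Y)); st()
f=grab('wrist','w4'); im=f['image'][...,::-1]
cv2.imwrite('pics/w4z.png',cv2.resize(im[40:190,200:400],None,fx=4,fy=4,interpolation=cv2.INTER_CUBIC))
for cc in ([.5554,-.1008],[.5558,-.1012],[.5565,-.1012]):
    print('dial',polar(f,np.array(cc),.034,.028,.033),'needle',polar(f,np.array(cc),.027,.038,.049))
E
```

```text
t22.7 [ 0.4896 -0.0903  0.199 ] rot [ 3.14   0.    -1.573] F [-0.3  0.  -0.8] op 0.499
dial (np.float64(0.6533621760875397), np.float64(59.588235294117645), np.float64(237.8235294117647)) needle (np.float64(0.6773969728644923), np.float64(49.648648648648646), np.float64(237.40540540540542))
dial (np.float64(0.6549154930648075), np.float64(59.76470588235294), np.float64(237.88235294117646)) needle (np.float64(0.6786026312280004), np.float64(50.16216216216216), np.float64(237.43243243243242))
dial (np.float64(0.6403555145546492), np.float64(59.8235294117647), np.float64(237.8235294117647)) needle (np.float64(0.6682113866860262), np.float64(50.891891891891895), np.float64(237.45945945945945))
```

View pics/w4z.png

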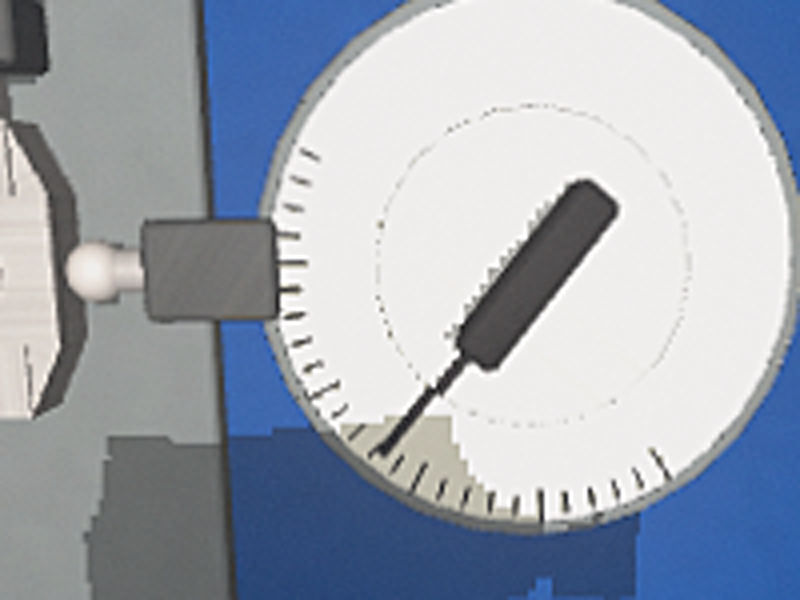

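The line and needle are nearly collinear, meeting at about (437,388). The measured gap is about 0.02 rad, so I'll trim it, then move the master to the cork and look at the dial again from there.

```bash
python3 - <<'E'
from h import *
h=np.pi/2; Y=-h
robot.goto([.5555,-.1012,.10],down(-2.238))
robot.move_straight([.5555,-.1012,.052],vel=.12,contact_N=12)
robot.grip(0,25)
robot.move_straight([.5555,-.1014,.052],vel=.1,attitude=down(-2.260)); robot.sleep(.15); st('turned')
robot.grip(.5); robot.move_straight([.5555,-.1012,.11],vel=.25)
robot.goto([.49,-.09,.20],down(Y))
f=grab('wrist','w5')
for cc in ([.5554,-.1008],[.5558,-.1012]):
    print('dial',polar(f,np.array(cc),.034,.028,.033)[0],'needle',polar(f,np.array(cc),.027,.038,.049)[0])
g=load('w1'); hsv=cv2.cvtColor(g['image'],cv2.COLOR_RGB2HSV)
m=np.zeros((400,640),np.uint8); m[130:225,460:560]=((hsv[130:225,460:560,0]<30)&(hsv[130:225,460:560,1]>60))*255
print('cork',pt(g,cv2.boxPoints(cv2.minAreaRect(cv2.findNonZero(m))),.004)[:,:2].round(3).tolist())
# spacer
F=lambda *a: pt(g,np.array(a,float)/6+[59.6,139.6],.056)
b=F((43,168),(84,158),(122,320),(84,326)); print('fin top',b[:,:2].round(4).tolist(),b.mean(0).round(4),'ang',np.arctan2(*( (b[1]+b[0]-b[2]-b[3])[[1,0]])))
B=pt(g,np.array([(100,75),(203,68),(278,272),(265,340),(158,340)],float)/6+[59.6,139.6],.022); print('body',B[:,:2].round(4).tolist())
st()
E
```

```text
turned t24.8 [ 0.5553 -0.1025  0.0531] rot [-3.141e+00 -1.000e-03 -2.261e+00] F [-2.4 -1.6  5.2] op 0.110
dial 0.6716121539343309 needle 0.676574298899263
dial 0.6737300123604923 needle 0.6779846462658806
cork [[0.516, -0.235], [0.518, -0.35], [0.405, -0.374], [0.405, -0.25]]
fin top [[0.4887, 0.297], [0.4908, 0.2869], [0.4543, 0.2864], [0.4529, 0.2958]] [0.4717 0.2916 0.056 ] ang 0.024128922865525402
body [[0.5026, 0.3053], [0.5038, 0.2796], [0.4553, 0.271], [0.4386, 0.2777], [0.4386, 0.305]]
 t26.4 [ 0.4897 -0.0904  0.1987] rot [ 3.140e+00  1.000e-03 -1.573e+00] F [-0.3 -0.5 -0.8] op 0.500
```

Zero is trimmed to within about 0.005 rad. Now the master goes to the cork.

```bash
python3 - <<'E'
from h import *
Y=-np.pi/2
robot.goto([.5547,.0225,.12],down(Y))
robot.move_straight([.5547,.0225,.0535],vel=.15); robot.grip(0,40); s=st('grip')
z=s['tcp_pos'][2]
robot.move_straight([.5535,.0225,z+.035],vel=.08); st('lift')
robot.move_straight([.5535,.0225,.155],vel=.2)
robot.goto([.461,-.303,.10],down(Y)); st()
robot.move_straight([.461,-.303,z-.004],vel=.12)
c=robot.move_straight([.461,-.303,z-.014],vel=.015,contact_N=4); s=st(f'touch {c}')
robot.grip(.5); 
robot.move_straight([.461,-.303,.12],vel=.25); st('up')
grab('wrist','w6')
E
```

```text
grip t28.0 [0.5557 0.0231 0.0548] rot [-3.139  0.    -1.57 ] F [-0.8  0.5  6. ] op 0.199
lift t28.6 [0.5533 0.0219 0.0899] rot [ 3.142e+00 -1.000e-03 -1.571e+00] F [ 0.3  0.5 -4.4] op 0.193
 t30.3 [ 0.4623 -0.3011  0.1001] rot [-3.140e+00  1.000e-03 -1.568e+00] F [-1.1  0.5 -3.2] op 0.192
touch True t31.3 [ 0.4614 -0.3031  0.0468] rot [-3.141e+00 -1.000e-03 -1.571e+00] F [-0.5  0.5  5.1] op 0.192
up t32.1 [ 0.4612 -0.3033  0.1208] rot [ 3.141  0.    -1.571] F [ 0.  -0.4 -1.4] op 0.499
```

View pics/w6.png

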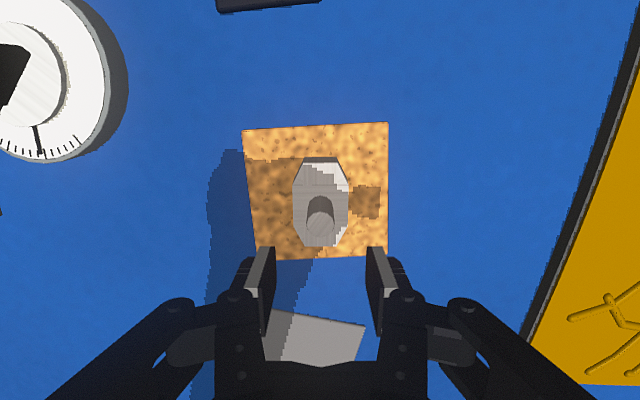

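The master stands upright in the middle of the cork (320,210). Next is the spacer.

```bash
python3 - <<'E'
from h import *
Y=-np.pi/2
robot.move_straight([.461,-.303,.16],vel=.25)
robot.goto([.4717,.2916,.12],down(Y+.024))
robot.move_straight([.4717,.2916,.043],vel=.12,contact_N=12); st('down')
robot.grip(0,40); s=st('grip'); z=s['tcp_pos'][2]
robot.move_straight([.4717,.2916,.11],vel=.2); st('lift')
robot.goto([.490,.0185,.11],down(Y)); 
robot.move_straight([.490,.0185,z+.012+.004],vel=.12,attitude=down(Y)); st('above')
c=robot.move_straight([.490,.0185,z+.002],vel=.015,contact_N=4); st(f'bed {c}')
grab('wrist','w7')
E
```

```text
down t35.4 [0.4721 0.292  0.0435] rot [-3.141e+00  1.000e-03 -1.547e+00] F [-0.3 -0.8  0.1] op 0.500
grip t35.8 [0.4723 0.2923 0.0438] rot [-3.140e+00  1.000e-03 -1.547e+00] F [-0.1  1.   2.8] op 0.108
lift t36.3 [0.4711 0.2905 0.1091] rot [ 3.140e+00 -2.000e-03 -1.547e+00] F [-0.6 -0.6 -4.5] op 0.102
above t37.9 [0.4904 0.0196 0.0599] rot [-3.141e+00  1.000e-03 -1.569e+00] F [ 0.7 -0.  -5.2] op 0.105
bed True t38.4 [0.4905 0.0185 0.0557] rot [-3.141 -0.    -1.571] F [-1.   0.3  4.6] op 0.104
```

View pics/w7.png

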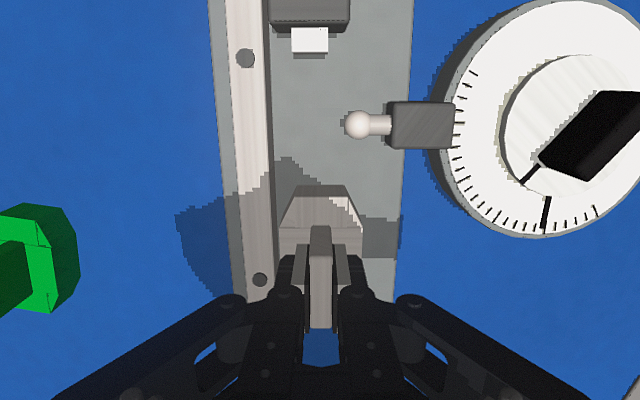

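The spacer is on the bed with a small gap to the fence. Now I'll slide it to the fence, past the plunger and to the stop.

```bash
python3 - <<'E'
from h import *
Y=-np.pi/2; z=.0558
robot.grip(0.05,25)
c=robot.move_straight([.490,.026,z],vel=.01,attitude=down(Y),contact_N=4); s=st(f'fence {c}')
y=s['tcp_pos'][1]-.0002
robot.move_straight([.515,y,z],vel=.05,attitude=down(Y)); st()
for x in np.arange(.520,.5506,.005):
    robot.move_straight([x,y,z],vel=.03,attitude=down(Y)); s=st(f'{x:.3f}')
    if s['wrist_force'][0]<-16 or abs(s['wrist_force'][1])>25: break
E
```

```text
fence True t39.2 [0.4902 0.0221 0.0557] rot [-3.141e+00 -2.000e-03 -1.571e+00] F [-0.   0.3  3.3] op 0.108
 t39.9 [0.5155 0.022  0.0557] rot [-3.140e+00  1.000e-03 -1.571e+00] F [0.7 0.1 0.5] op 0.107
0.520 t40.2 [0.5199 0.0219 0.0557] rot [-3.142  0.    -1.571] F [-0.1 -0.2  1.8] op 0.105
0.525 t40.5 [0.5252 0.0218 0.0557] rot [-3.141  0.    -1.571] F [-0.3  0.2  2. ] op 0.104
0.530 t40.8 [0.529  0.0221 0.0558] rot [ 3.14 -0.   -1.57] F [-3.2  1.2  4.3] op 0.106
0.535 t41.1 [0.5335 0.0221 0.0558] rot [ 3.138e+00 -1.000e-03 -1.570e+00] F [-4.6  0.8  6.8] op 0.105
0.540 t41.4 [0.5389 0.0222 0.0557] rot [ 3.14 -0.   -1.57] F [-2.9  0.7  5.2] op 0.106
0.545 t41.8 [0.5447 0.0222 0.0557] rot [ 3.141  0.    -1.57 ] F [-2.8  0.3  3.8] op 0.106
0.550 t42.1 [0.5502 0.0221 0.0557] rot [-3.141e+00  1.000e-03 -1.571e+00] F [-1.6  1.5  1.8] op 0.107
```

```bash
python3 - <<'E'
from h import *
Y=-np.pi/2; z=.0558; y=.0221
def press(x,lim,zz,n=22,d=.0008):
    for i in range(n):
        robot.move_straight([x,y,zz],vel=.02,attitude=down(Y)); s=robot.sense(); print('%.4f'%x,np.round(s['tcp_pos'][0],4),np.round(s['wrist_force'],1))
        if s['wrist_force'][0]<lim: break
        x+=d
    robot.sleep(.4); st('hold')
press(.5515,-7.5,z)
robot.grip(.4); st('open')
E
```

```text
0.5515 0.5512 [-2.5  1.6  3.7]
0.5523 0.552 [-3.6  2.1  4.6]
0.5531 0.553 [-2.9  2.4  4.2]
0.5539 0.5539 [-3.3  2.2  4.3]
0.5547 0.5548 [-3.1  2.   3.4]
0.5555 0.5556 [-3.2  1.8  2.6]
0.5563 0.5564 [-2.2  1.9  3.1]
0.5571 0.5567 [-4.4  2.3  4.7]
0.5579 0.5568 [-6.3  1.5  7.2]
0.5587 0.5568 [-7.9  2.1  9.6]
hold t45.0 [0.5568 0.0222 0.0558] rot [ 3.138e+00 -1.000e-03 -1.571e+00] F [-8.4  1.7  7.9] op 0.109
open t45.3 [0.5594 0.0216 0.0558] rot [-3.14  -0.    -1.572] F [ 0.2 -0.1 -0.8] op 0.398
```

```bash
python3 - <<'E'
from h import *
Y=-np.pi/2; z=.0550; y=.0222
robot.move_straight([.557,y,.11],vel=.25,attitude=down(Y))
robot.move_straight([.512,y,.11],vel=.25); robot.grip(0,25)
robot.move_straight([.512,y,z],vel=.2); 
c=robot.move_straight([.540,y,z],vel=.025,attitude=down(Y),contact_N=4); s=st(f'touch {c}')
x=s['tcp_pos'][0]
for i in range(10):
    robot.move_straight([x,y,z],vel=.03,attitude=down(Y)); s=robot.sense(); print('%.4f'%x,np.round(s['tcp_pos'][0],4),np.round(s['wrist_force'],1))
    if s['wrist_force'][0]<-7.5: break
    x+=.0012
robot.sleep(.4); st('hold')
robot.move_straight([.505,y,z],vel=.1); robot.move_straight([.490,y,.12],vel=.25)
robot.goto([.49,-.06,.20],down(Y)); st()
f=grab('wrist','w8'); im=f['image'][...,::-1]
cv2.imwrite('pics/w8z.png',cv2.resize(im[0:240,120:440],None,fx=2.4,fy=2.4,interpolation=cv2.INTER_CUBIC))
for cc in ([.5554,-.1008],[.5558,-.1012]):
    print('dial',polar(f,np.array(cc),.034,.028,.033)[0],'needle',polar(f,np.array(cc),.027,.038,.049)[0])
E
```

```text
touch True t47.5 [0.5243 0.0221 0.0548] rot [ 3.139 -0.    -1.571] F [-0.1  1.4  0.4] op 0.001
0.5243 0.5243 [-1.   0.2 -0. ]
0.5255 0.5247 [-4.1 -0.4  1.3]
0.5267 0.5247 [-5.9 -0.4  4.4]
0.5279 0.5247 [-8.2  0.7  5.7]
hold t48.9 [0.5247 0.0221 0.0544] rot [ 3.135e+00 -2.000e-03 -1.571e+00] F [-8.1  0.2  4.7] op 0.001
 t50.2 [ 0.4896 -0.0601  0.1991] rot [ 3.140e+00  1.000e-03 -1.572e+00] F [-0.   0.4 -0. ] op 0.000
dial 0.6730243556766341 needle 1.071007251307868
dial 0.6753309938845786 needle 1.0670494309164011
```

View pics/w8z.png

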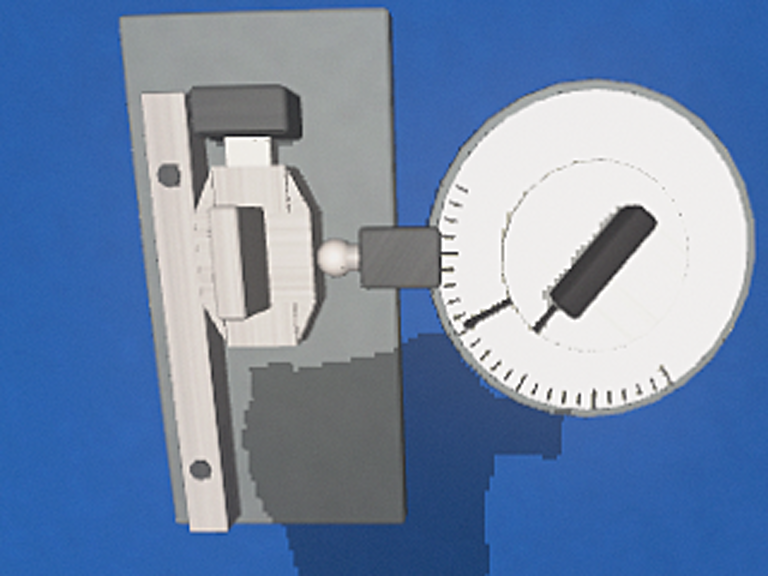

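The spacer is home: it touches the stop pad (250,165) and lies flush along the fence. The needle reads 0.395 rad above the kept zero, as expected. Handing in.

```bash
python3 - <<'E'
from h import *
robot.close_job()
E
```

```text
the job is handed in; nothing more can be done
```

The job is done and handed in at about 50 s of the 72 s allowed.

- **Master at the stop:** I slid the master along the fence past the plunger and held it on the stop at about 8 N wrist force. The first contact-limited slides stopped early on the plunger's entry force, so I finished the slide in small steps while reading the force.
- **Zero setting:** I turned the dial, then trimmed it by about 0.02 rad. The last measurement with the master home gave dial 0.672 and needle 0.677 rad.
- **Master on the cork:** It stands upright near the pad's middle, set down with about 4 N of contact.
- **Spacer at the stop:** I slid it past the plunger the same way and held about 8 N on it. I then released it, pressed it again with closed fingers at about 8 N for 0.4 s, and backed away.
- **Last checks:** The final picture shows the spacer against the stop pad and flush along the fence. The dial is still at 0.673 rad and the needle is at 1.07 rad, about 0.40 above zero as expected. I never touched the jar or phone.

No check failed. The one small disagreement is that the picture reads the dial about 0.015 rad lower than the gripper angle did. I put this down to camera calibration and allowed for it when trimming.

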